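# Third hand at the press stand

### The job

Pull the blue bracket straight up out of the snap-in dock, carry it to the press stand and hold the flat front of its flange flush, upright and centred on the black outline of the sprung face, so that a colleague can screw it on from behind. Press steadily so that the pointer stays in the middle of the green band (about 11 N; green is 7 to 15 N) and never let it reach the red (20 N); leave the other things on the bench alone. Finish while still gripping and pressing: do not let go.

Things in the scene. Friction and masses are not known exactly. Their poses are not given: they have to be found in the camera images.
- bracket: Blue T-shaped bracket, 0.15 kg, upright in the dock at the start. Origin: centre of the flange's underside. Flange 8 (x) x 56 (y) x 56 (z) mm, z = 0 to 56, flat front face at x = +4, two dark bolt holes at y = +-18, z = 28. A web 16 mm thick (y) stands out behind it, x = -4 to -50, z = 16 to 56. A round nub sticks out 4 mm from each side edge of the flange near its foot.
- bracket_grip (a point): Centre of the bracket's web, the place to grasp it: close the fingers on the web's two flat sides, 16 mm apart along y, from above. At bracket x = -27, y = 0, z = 36 mm; axes as the bracket's (x points from the web to the flange's front). It starts 44 mm above the bench; the tops of the dock's posts are 30 mm above the bench.
- bracket_front (a point): Centre of the flat front face of the bracket's flange (bracket x = +4, y = 0, z = 28 mm), 31 mm ahead of and 8 mm below bracket_grip; axes as the bracket's. This point belongs on face_target.
- dock: Storage dock, fixed: plate 86 x 112 x 8 mm with two black channel posts, tops 30 mm above the bench, guiding the flange's side edges, and a black rest under the web. Origin on the bench under the flange; axes as the bracket's. Sprung balls in the posts catch the nubs: the bracket comes out only straight up, by a firm pull (some 6 to 10 N) over the first 10 mm; clear once raised 25 mm.
- stand: Grey press stand, fixed, base 98 x 102 x 10 mm, 120 mm high. Origin on the bench under the front surface of its unpressed face; x points into the stand (the way to press), z up. Carries the sprung face (upright aluminium plate, 92 mm wide, 50 to 120 mm above the bench); on top behind it a black pointer moves with the face over white, green, yellow and red bands.
- face (a joint): How far the sprung face has been pushed back into the stand, m: 0 free, 0.024 at its end stop. Its spring gives 1 mm for each newton, so 0.011 means 11 N. Pointer in the white band below 0.007, in the green from 0.007 to 0.015, yellow to 0.020, red beyond.
- face_target (a point): Centre of the black outline (60 mm square, two bolt holes inside) on the front surface of the sprung face, 85 mm above the bench; axes as the stand's: x points into the stand, y to the left along the face as seen from in front, z up. Moves with the face.
- bottle_wash: Bystander (sizes in mm): pale closed plastic bottle with a white cap, 54 mm across, 115 high; origin at the centre of its underside. Leave it where it is.
- marker_red: Bystander (sizes in mm): red and white marker pen lying down, 135 x 13 x 15; origin at the centre of its underside. Leave it where it is.
- petri_dish_1: Bystander (sizes in mm): shallow clear dish with a beige filling, 64 across, 14 high; origin at the centre of its underside. Leave it where it is.
- tape_roll_white: Bystander (sizes in mm): white tape roll lying flat, 72 across, 19 high; origin at the centre of its underside. Leave it where it is.
- screwdriver: Bystander (sizes in mm): screwdriver with a red handle lying down, 178 x 26 x 24, which the colleague will use; origin at the centre of its underside. Leave it where it is.
- tape_roll_green: Bystander (sizes in mm): green tape roll lying flat, 84 across, 24 high; origin at the centre of its underside. Leave it where it is.
Things that resemble listed ones, but are neither listed nor needed, are in the scene too. Several things have the shape of the bracket; the one meant has the colours described above.

How it is judged:
By the outcome, as a careful person would: the job done as asked, in the order asked, and still so for the second after the job is handed in, while the arm keeps its last pose, push and grip.
It also fails if it takes over 42 s, if anything falls off the work surface, if the arm or the gripper's body presses on something with over 40 N, if the wrist force passes 120 N, or if a joint passes its speed limit or range.

### The arm

A 7-joint arm with a two-finger parallel gripper is mounted at the origin on a cart in front of the work surface, level with it; the furniture and walls round the work are solid. World frame = base frame: x ahead of the robot, y to its left, z up, the work surface at z = 0. Lengths are in m, angles in rad, forces in N, time in s.
With the tool pointing down it reaches from about 0.4 to 0.875 m from the base axis. Payload 19.3 kg.
Tool frame: the origin (TCP) lies at the very end of the fingers, on their centre line; the grasp point (between the pads) lies 19 mm behind it; z points along the fingers, y is the direction in which the jaws open and shut (so a half turn about z gives the same grasp; the last joint's range is limited). The gripper opens to 85 mm and grips with 20 to 120 N. Pads are 22 mm wide; open, the fingers measure 114 mm over their backs; the gripper's body (76 mm by 85 mm) begins 54 mm behind the grasp point. The pads swing forward as they close: fully open they stand 13 mm farther back than shut.
Start: joints at [1.243, 0.521, -0.036, 1.599, 0.021, 1.021, -0.113], TCP at [0.159, -0.604, 0.231] pointing down, gripper open.
Joint ranges: [-2.91, 2.91], [-0.3, 2.13], [-1.5, 1.42], [0.17, 2.43], [-1.26, 4.41], [0.16, 1.93], [-2.52, 2.52]. Speed limits (rad/s): [1.89, 1.89, 2.39, 2.39, 3.01, 3.01, 3.01].

### API

Orientations are given as [roll, pitch, yaw] about the fixed x, y, z axes, in that order (R = Rz(yaw) Ry(pitch) Rx(roll)).
In Python, from workcell import bot gives the robot as it stands.
- The arm moves only by the tool carry_out, never from a script. Its argument "targets" is a list of rows, each a list of 7 numbers: the shift along the tool's x, y, z in mm, then the turn, a rotation vector about the tool's x, y, z in units of 6 degrees (1.0 is 6 degrees), then the closure in counts, from 0 (fully open) to 255 (shut). A call has 1 to 5 rows; each row shifts and turns the commanded pose from where the row before left it, along the tool's axes as they then stand; what a row does not reach is not made up. A row lasts 1/12 s, in which the tool goes at most 41.7 mm and 7.16 degrees, less where a joint would pass 70% of its speed; a pose out of reach is approached as far as the arm can. A call is refused whole if a number of a shift passes 41.7 or a number of a turn 1, either way. A call with a gripper value outside its range is refused whole. The fingers move at their own pace and stop on an object; "force" is the grip in N (left out, the last holds). Time passes only in rows, so rows that do not move let the fingers close. It gives the time, the measured TCP pose, the force and the opening at its end, in the units of the state.
- bot.observe(): the state, without advancing time (a new reading comes with each control period).
- bot.grab_frame(name): name is "scene" or "top" or "wrist"; returns a dict with "color" (400x640x3 uint8, red, green, blue), "z_map" (400x640 float32, m along the optical axis (not along the pixel's ray), 0 where there is no reading), "K" (3x3 intrinsics, pixels), "cam_to_world" (4x4, takes a point from camera to world coordinates); the wrist camera has in their place "T_tool_cam" (4x4, takes a point from camera to tool coordinates, whose origin is the TCP and whose axes are the flange's). Camera axes: x right, y down, z forward; pixel columns grow to the right and rows downward; lengths in m; the calibration is good to about 2 mm. A picture is of the moment at which its call begins: read the wrist's pose just before it.
- bot.job_done(): hands the job in, once; it reports no verdict.
The state is a dict: "clock": time; "qpos": joint angles; "qd": joint speeds; "joint_efforts": joint torques, N m; "position": TCP position; "tool_rot": TCP orientation; "force": force on the tool from outside, world axes, zero at the start; "moment": the same for the moment, N m; "grip_width": finger opening in m.
Only numpy, scipy, OpenCV 4.12 (cv2) and the standard library are available. Lean on these libraries where they do the work, as an engineer would, in place of code of your own. Each camera call takes 0.05 s, during which the arm holds its last target. There are 200 camera calls.

## Working session

There is one attempt and no reset: what is moved stays moved. The work goes in short steps, Python scripts to look and compute and a tool call to move; the robot and the scene stay as the last step left them, time stands still between calls to the robot, and variables do not carry over. Pictures are saved under pics/ and viewed, about 8 in all and at most 12, crops included, and the job is handed in when it is done.

Besides the shell and the picture viewer there is one more tool, called after "Call:" as a command line: name --pt "numbers of a row" for each row, then --argument value for the rest. carry_out: Moves the arm, as the interface text tells. Its arguments: {"type":"object","properties":{"targets":{"type":"array","items":{"type":"array","items":{"type":"number"}}},"force":{"type":"number"}},"required":["targets"]}

```bash
mkdir -p pics
cat > h.py <<'E'
import numpy as np, cv2
from workcell import bot
from scipy.spatial.transform import Rotation as R
def grab(n):
    s=bot.observe(); f=bot.grab_frame(n)
    if n=="wrist":
        T=np.eye(4);T[:3,:3]=R.from_euler('xyz',s['tool_rot']).as_matrix();T[:3,3]=s['position']
        f['cam_to_world']=T@f['T_tool_cam']
    np.savez('last_%s.npz'%n,**{k:f[k] for k in('color','z_map','K','cam_to_world')})
    return f
def load(n): return np.load('last_%s.npz'%n)
def cloud(f):
    z=f['z_map'];v,u=np.mgrid[:z.shape[0],:z.shape[1]];K=f['K']
    P=np.stack([(u-K[0,2])/K[0,0]*z,(v-K[1,2])/K[1,1]*z,z],-1)
    M=f['cam_to_world'];return P@M[:3,:3].T+M[:3,3]
def save(name,img): cv2.imwrite('pics/'+name,cv2.cvtColor(img,cv2.COLOR_RGB2BGR))
def proj(f,p):
    M=np.linalg.inv(f['cam_to_world']);c=M[:3,:3]@np.array(p)+M[:3,3];q=f['K']@c;return q[:2]/q[2]
E
python3 - <<'E'
from h import *
print(bot.observe())
a=grab('scene');b=grab('top')
save('s.png',a['color']);save('t.png',b['color'])
print(a['cam_to_world'],b['cam_to_world'])
E
```

```text
{'clock': 0.0, 'qpos': array([ 1.24279657,  0.52201165, -0.03631601,  1.59998349,  0.0211924 ,
        1.02109606, -0.11276326]), 'qd': array([ 9.92277635e-04, -2.34603889e-04, -2.11733580e-03, -1.65032764e-03,
        6.82765070e-05,  4.55108505e-05,  2.00460519e-03]), 'joint_efforts': array([ 3.03495392e-05, -9.27098823e+01,  1.97974496e+00, -3.69922936e+01,
        1.77159469e-02,  8.20741203e-03,  5.48107198e-05]), 'position': array([ 0.15922373, -0.60404101,  0.2307361 ]), 'tool_rot': array([-3.14048155e+00,  7.80983010e-05,  2.57812273e-01]), 'force': array([-0.7721312 ,  0.24391575,  0.45637697]), 'moment': array([-0.01419213,  0.01341611,  0.02204044]), 'grip_width': 0.08558720368867559}
[[-0.89027269 -0.23582639  0.38961577  0.0352457 ]
 [-0.45528126  0.43914158 -0.7745151   0.940626  ]
 [ 0.01155462 -0.86691441 -0.49832309  0.72732214]
 [ 0.          0.          0.          1.        ]] [[ 0.02650689 -0.98836161  0.14979559  0.42311165]
 [-0.99964469 -0.02662811  0.00119674 -0.03389947]
 [ 0.00280596 -0.14977409 -0.98871626  0.95227621]
 [ 0.          0.          0.          1.        ]]
```

View pics/s.png

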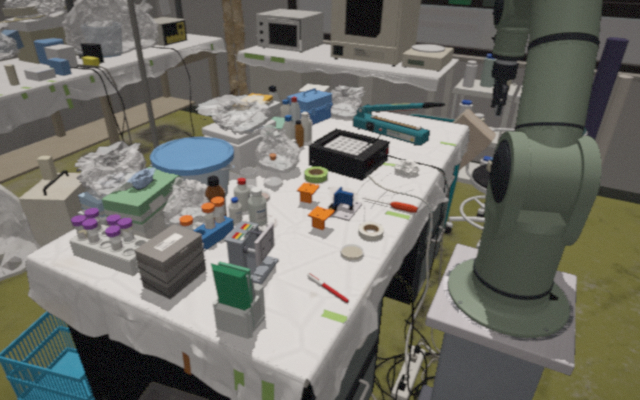

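View pics/t.png

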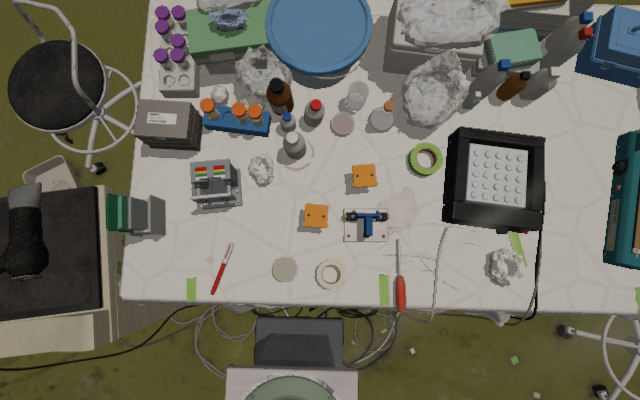

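The blue T is at top (367,222) in the dock. The orange look-alikes are at (364,176) and (316,216), and the wrong colour. The stand is at (215,185). I'll confirm with an enlarged crop.

Run:
```python
from h import *
f=load('top');c=f['color']
a=cv2.resize(c[195:255,330:405],None,fx=8,fy=8,interpolation=cv2.INTER_CUBIC)[:480,:600]
b=cv2.resize(c[150:225,180:255],None,fx=8,fy=8,interpolation=cv2.INTER_CUBIC)
print(a.shape,b.shape)
im=np.zeros((600,800,3),np.uint8)
# two halves, 5.3x
a=cv2.resize(c[195:255,335:400],(400,369),interpolation=cv2.INTER_CUBIC);b=cv2.resize(c[150:215,185:250],(400,400),interpolation=cv2.INTER_CUBIC)
im[:369,:400]=a;im[:400,400:]=b
save('crop1.png',im[:400])
P=cloud(f)
for v,u in [(225,350),(213,367),(230,368),(238,380),(216,350),(216,384),(200,225),(170,200),(185,230),(185,237),(165,215)]: print((u,v),P[v,u].round(4))
```

```text
(480, 600, 3) (600, 600, 3)
(350, 225) [ 0.5017 -0.1353  0.0073]
(367, 213) [ 0.5271 -0.17    0.0616]
(368, 230) [ 0.486  -0.1718  0.0664]
(380, 238) [ 0.4709 -0.2114  0.0068]
(350, 216) [ 0.5218 -0.1323  0.0331]
(384, 216) [ 0.5248 -0.2177  0.0269]
(225, 200) [0.5499 0.1735 0.0583]
(200, 170) [0.6115 0.2241 0.1079]
(230, 185) [0.5818 0.1572 0.0873]
(237, 185) [0.5943 0.1539 0.022 ]
(215, 165) [0.6244 0.1903 0.1074]
```

View pics/crop1.png

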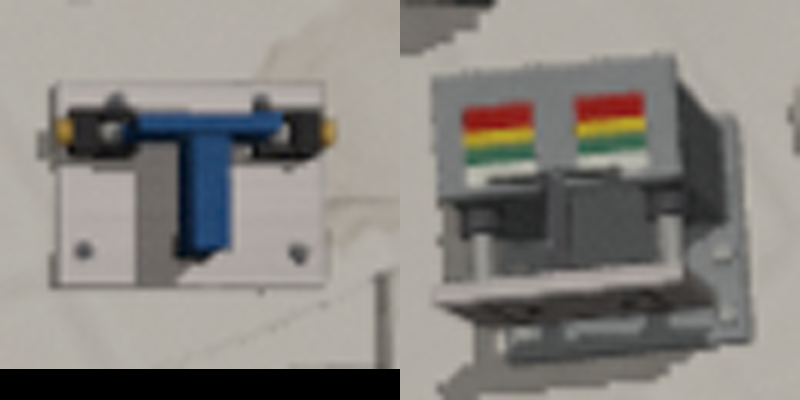

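The crop confirms the blue T in the dock, web towards the robot. The stand's front plate also faces the robot, with bolt holes. Next: coarse poses.

```bash
cat >> h.py <<'E'
def ray(f,u,v,z):
    K=f['K'];M=f['cam_to_world'];d=M[:3,:3]@np.array([(u-K[0,2])/K[0,0],(v-K[1,2])/K[1,1],1.]);o=M[:3,3]
    return o+d*(z-o[2])/d[2]
E
python3 - <<'E'
from h import *
f=load('top');P=cloud(f)
s=6.1538
for n,(x,y),z in [('flangeL',(125,114),.064),('flangeR',(282,114),.064),('webendL',(188,247),.064),('webendR',(229,247),.064)]:
    p=ray(f,335+x/s,195+y/s,z);print(n,p.round(4))
a=ray(f,185+(437-400)/s,150+290/s,.12);b=ray(f,185+285/s,150+275/s,.12);print(a.round(4),b.round(4),np.hypot(*(a-b)[:2]),np.degrees(np.arctan2(-(a-b)[0],(a-b)[1])))
a=ray(f,185+(437-400)/s,150+305/s,.12);b=ray(f,185+285/s,150+288/s,.12);print(a.round(4),b.round(4))
h=P[...,2]
for n,(u0,u1,v0,v1) in dict(instr=(445,545,125,230),foil=(485,525,245,290),bottles=(255,310,75,160),teal=(605,640,130,270),foil2=(245,275,150,190)).items(): print(n,np.percentile(h[v0:v1,u0:u1],98),P[v0,u0].round(2),P[v1-1,u1-1].round(2))
w=grab('wrist');print(w['T_tool_cam'],w['K'])
E
```

```text
flangeL [ 0.5248 -0.1416  0.064 ]
flangeR [ 0.5265 -0.2027  0.064 ]
webendL [ 0.4739 -0.1664  0.064 ]
webendR [ 0.4743 -0.1822  0.064 ]
[0.5457 0.2362 0.12  ] [0.5537 0.1457 0.12  ] 0.09087426518740405 5.060285782073007
[0.5401 0.2358 0.12  ] [0.5489 0.1454 0.12  ]
instr 0.09767090058083157 [ 0.77 -0.39  0.  ] [ 0.51 -0.63 -0.  ]
foil 0.03790255189038235 [ 0.46 -0.48 -0.  ] [ 0.35 -0.57 -0.  ]
bottles 0.13894176243882797 [0.84 0.11 0.12] [ 0.67 -0.03  0.  ]
teal 0.06541903013830234 [ 0.77 -0.81  0.  ] [ 0.41 -0.84  0.03]
foil2 0.03506126362562557 [0.69 0.14 0.  ] [0.59 0.06 0.  ]
[[-8.55356721e-04 -9.50611341e-01 -3.10382583e-01  7.89337463e-02]
 [ 9.99999382e-01 -1.03333388e-03  4.08987862e-04  7.97241016e-04]
 [-7.09517337e-04 -3.10382041e-01  9.50611637e-01 -1.43846799e-01]
 [ 0.00000000e+00  0.00000000e+00  0.00000000e+00  1.00000000e+00]] [[298.87610725   0.         320.28763208]
 [  0.         298.87610725 204.51610913]
 [  0.           0.           1.        ]]
```

Call:
carry_out --pt "0 0 0 0 0 0.75 0" --pt "0 0 0 0 0 0.75 0" --pt "0 0 0 0 0 0.75 0" --pt "20 -25 -5 0 0 0 0" --pt "20 -25 -5 0 0 0 0" --force 60

```text
clock: 0.57
position: [0.1974, -0.5531, 0.2406]
tool_rot: [-3.141, 0.001, 0.019]
force: [2.3, -0.3, -0.3]
grip_width: 0.0854
```

Call:
carry_out --pt "24 -31 0 0 0 0 0" --pt "24 -31 0 0 0 0 0" --pt "24 -31 0 0 0 0 0" --pt "24 -31 0 0 0 0 0" --pt "24 -31 0 0 0 0 0"

```text
clock: 0.98
position: [0.3154, -0.3941, 0.2413]
tool_rot: [3.142, 0.0, 0.022]
force: [0.3, -1.1, -0.4]
grip_width: 0.0854
```

Call:
carry_out --pt "24 -31 0 0 0 0 0" --pt "24 -31 0 0 0 0 0" --pt "24 -31 0 0 0 0 0" --pt "24 -31 0 0 0 0 0" --pt "24 -31 0 0 0 0 0"

```text
clock: 1.4
position: [0.432, -0.2365, 0.2414]
tool_rot: [3.141, -0.0, 0.022]
force: [0.9, -1.1, -0.9]
grip_width: 0.085
```

Call:
carry_out --pt "22 -21 20 0 0 0 0" --pt "22 -21 20 0 0 0 0" --pt "21 -20 20 0 0 0 0" --pt "0 0 15 0 0 0 0" --pt "0 0 0 0 0 0 0"

```text
clock: 1.82
position: [0.4942, -0.173, 0.1635]
tool_rot: [-3.14, 0.004, 0.025]
force: [-1.6, -1.0, -0.5]
grip_width: 0.0854
```

Run:
```python
from h import *
w=grab('wrist');print(bot.observe()['position'],bot.observe()['tool_rot']);save('w1.png',w['color'])
```

```text
[ 0.49407217 -0.17439768  0.16513863] [-3.14081789e+00  3.00864605e-03  2.31023575e-02]
```

View pics/w1.png

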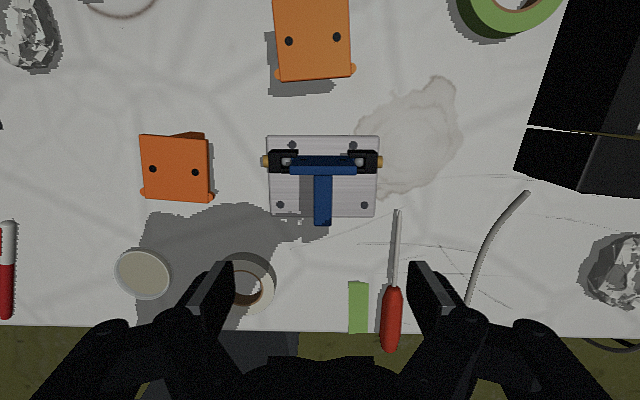

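Wrist view: the blue flange top runs from about (289,158) to (357,158), and the web end is near (322,225), between the fingers. Measuring it from depth.

```bash
cat > m.py <<'E'
from h import *
def meas(f,zlo,zhi,box=None):
    c=f['color'].astype(int);P=cloud(f)
    m=(c[...,2]>c[...,0]+30)&(c[...,2]>50)&(f['z_map']>0)&(P[...,2]>zlo)&(P[...,2]<zhi)
    if box: u0,u1,v0,v1=box;k=np.zeros_like(m);k[v0:v1,u0:u1]=1;m&=k
    return P,m
E
python3 - <<'E'
from m import *
f=load('wrist');P,m=meas(f,.056,.072,(280,370,145,235))
v,u=np.where(m);print(m.sum(),np.median(P[m][:,2]))
# intersect with plane z=.064 for clean xy
Q=np.array([ray(f,a,b,.064) for a,b in zip(u,v)])
print(Q.min(0).round(4),Q.max(0).round(4))
W=v>180
ys=[];xs=[]
for r in range(180,222,2):
    k=u[v==r]
    if len(k): p=(ray(f,k.min()-.5,r,.064)+ray(f,k.max()+.5,r,.064))/2;xs.append(p[0]);ys.append(p[1]); w=(k.max()-k.min()+1)
    
print('web',np.polyfit(xs,ys,1),np.mean(xs),np.mean(ys),w)
print(np.c_[xs,ys].round(4)[::4])
fr=[]
for cc in range(292,356,2):
    k=v[(u==cc)&(v<185)]
    if len(k): fr.append(ray(f,cc,k.min()-.5,.064))
fr=np.array(fr);p=np.polyfit(fr[:,1],fr[:,0],1);print('front',p,np.polyval(p,-.173),fr[0],fr[-1])
E
```

```text
1434 0.06514514262474387
[ 0.4755 -0.2028  0.064 ] [ 0.5276 -0.1474  0.064 ]
web [ 0.00070418 -0.17582895] 0.497536445350109 -0.17547859205126745 15
[[ 0.5152 -0.1752]
 [ 0.5083 -0.1754]
 [ 0.5012 -0.1756]
 [ 0.4941 -0.1758]
 [ 0.4868 -0.1756]
 [ 0.4794 -0.1749]]
front [-0.02432156  0.52310617] 0.527313797310729 [ 0.52675155 -0.14988276  0.064     ] [ 0.52798913 -0.20076684  0.064     ]
```

Call:
carry_out --pt "2 1 30 0 0 0 0" --pt "0 0 35 0 0 0 0" --pt "0 0 35 0 0 0 0" --pt "0 0 25 0 0 0 0" --pt "0 0 15 0 0 0 0"

```text
clock: 2.28
position: [0.4958, -0.1769, 0.0249]
tool_rot: [3.141, 0.002, 0.02]
force: [0.1, 0.1, 0.5]
grip_width: 0.0851
```

Run:
```python
from h import *
w=grab('wrist');s=bot.observe();print(s['position'],s['tool_rot'],s['force']);save('w2.png',w['color'])
```

```text
[ 0.49509655 -0.17660857  0.02345761] [-3.14111309  0.00348333  0.02058933] [-3.85992029  0.48275276 -3.58697017]
```

View pics/w2.png

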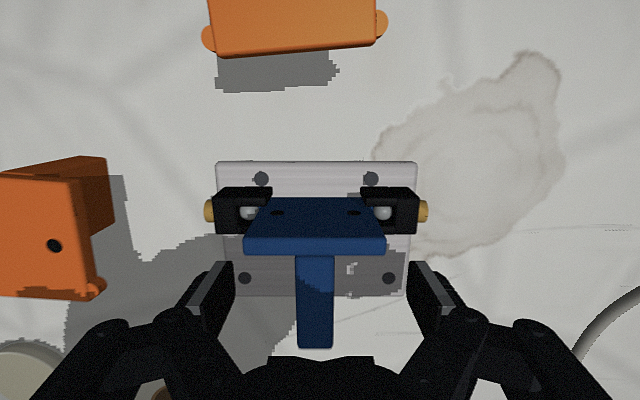

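Aligned: the web is at cols 297–333, about 1 mm to tool −y of centre, and the flange edge is level in the picture. Closing.

Call:
carry_out --pt "1 -1 0 0 0 0 100" --pt "0 0 0 0 0 0 170" --pt "0 0 0 0 0 0 255" --pt "0 0 0 0 0 0 255" --pt "0 0 0 0 0 0 255" --force 80

```text
clock: 2.75
position: [0.4984, -0.1751, 0.0274]
tool_rot: [3.141, -0.002, 0.022]
force: [0.6, 0.2, 0.3]
grip_width: 0.0254
```

Call:
carry_out --pt "0 0 0 0 0 0 255" --pt "0 0 0 0 0 0 255" --pt "0 0 0 0 0 0 255"

```text
clock: 3.0
position: [0.4983, -0.1749, 0.0273]
tool_rot: [3.141, -0.001, 0.022]
force: [-2.4, 0.8, 14.7]
grip_width: 0.015
```

Call:
carry_out --pt "0 0 -2 0 0 0 255" --pt "0 0 -2 0 0 0 255" --pt "0 0 -2 0 0 0 255" --pt "0 0 -3 0 0 0 255" --pt "0 0 -3 0 0 0 255" --force 100

```text
clock: 3.42
position: [0.4978, -0.1747, 0.0386]
tool_rot: [-3.142, 0.0, 0.022]
force: [-0.5, 0.2, -1.4]
grip_width: 0.015
```

Call:
carry_out --pt "0 0 -4 0 0 0 255" --pt "0 0 -5 0 0 0 255" --pt "0 0 -7 0 0 0 255" --pt "0 0 -8 0 0 0 255" --pt "0 0 -8 0 0 0 255"

```text
clock: 3.83
position: [0.498, -0.1748, 0.0713]
tool_rot: [3.142, -0.0, 0.022]
force: [-0.3, -0.6, -1.4]
grip_width: 0.0146
```

Call:
carry_out --pt "0 0 -30 0 0 0 255" --pt "0 0 -35 0 0 0 255" --pt "-7 -30 -25 0 0 0 255" --pt "-7 -35 0 0 0 -0.32 255" --pt "-7 -35 0 0 0 -0.32 255"

```text
clock: 4.25
position: [0.4739, -0.0749, 0.1625]
tool_rot: [3.141, -0.004, 0.089]
force: [1.2, 0.1, -1.8]
grip_width: 0.015
```

Call:
carry_out --pt "-4 -38 0 0 0 0 255" --pt "-4 -38 0 0 0 0 255" --pt "-4 -38 0 0 0 0 255" --pt "-4 -38 0 0 0 0 255" --pt "-4 -38 0 0 0 0 255"

```text
clock: 4.67
position: [0.4361, 0.1136, 0.1612]
tool_rot: [-3.142, -0.001, 0.089]
force: [1.8, 0.1, -1.4]
grip_width: 0.0152
```

Call:
carry_out --pt "0 -30 0 0 0 0 255" --pt "0 -25 0 0 0 0 255" --pt "0 -10 0 0 0 0 255" --pt "0 0 0 0 0 0 255" --pt "0 0 0 0 0 0 255"

```text
clock: 5.08
position: [0.4309, 0.1764, 0.1606]
tool_rot: [3.141, -0.0, 0.09]
force: [-0.1, -0.8, -2.4]
grip_width: 0.0149
```

Run:
```python
from h import *
w=grab('wrist');s=bot.observe();print(s['position'],s['tool_rot'],s['force'],s['grip_width']);save('w3.png',w['color'])
t=grab('top');grab('scene')
```

```text
[0.43101093 0.17561438 0.16054849] [ 3.14101918e+00 -7.26620211e-05  8.84487256e-02] [-0.46583503  0.20457229 -2.41589709] 0.01485234327911512
```

View pics/w3.png

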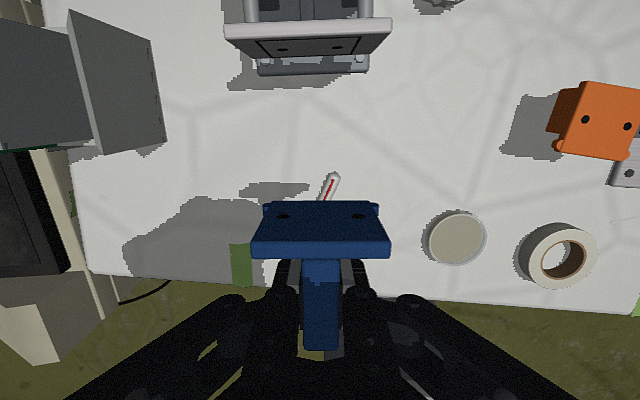

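The bracket is held upright, front face towards the stand: flange top is at rows 238–258, cols 252–392. The sprung face is ahead, its front top edge from about (226,40) to (391,32), with the outline below. Fitting planes from the depth.

Run:
```python
from m import *
f=load('wrist');P=cloud(f);h=P[...,2]
im=np.zeros((600,800,3),np.uint8)
im[:300]=cv2.resize(f['color'][0:75,210:410],(800,300),interpolation=cv2.INTER_CUBIC)
im[300:]=cv2.resize(f['color'][195:270,225:425],(800,300),interpolation=cv2.INTER_CUBIC)
save('c3.png',im)
def plane(Q):
    for _ in range(4):
        c=Q.mean(0);n=np.linalg.svd(Q-c,full_matrices=False)[2][2];n*=np.sign(n[0]);d=(Q-c)@n;k=abs(d)<max(2.5*d.std(),1e-4);Q=Q[k]
    return c,n,d.std(),len(Q)
def rep(nm,Q):
    c,n,s,N=plane(Q);print(nm,c.round(4),n.round(4),'yaw',np.arctan2(n[1],n[0]).round(4),'tilt',n[2].round(4),s.round(5),N)
m=np.zeros(h.shape,bool);m[36:58,230:388]=1;m&=(h>.06)&(h<.115)
rep('face',P[m])
m=np.zeros(h.shape,bool);m[203:236,266:376]=1;m&=(h>.14)&(h<.196)
rep('bfront',P[m])
m=np.zeros(h.shape,bool);m[242:254,262:380]=1
Q=P[m];print('btop z',np.median(Q[:,2]))
```

```text
face [0.5458 0.1924 0.0906] [9.921e-01 1.252e-01 8.000e-04] yaw 0.1255 tilt 0.0008 0.00012 2123
bfront [0.4602 0.178  0.173 ] [ 0.9958  0.0914 -0.0011] yaw 0.0915 tilt -0.0011 0.00021 3464
btop z 0.1984353007767614
```

View pics/c3.png

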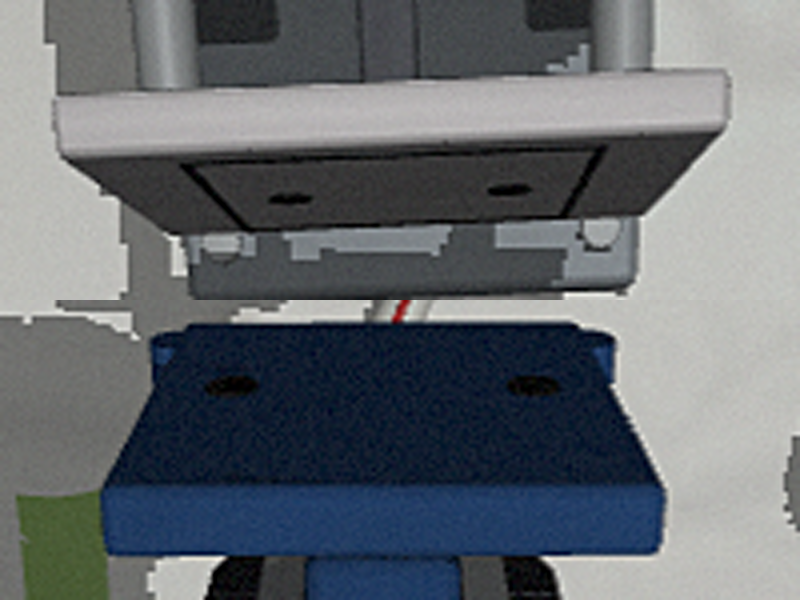

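Run:
```python
from h import *
f=load('wrist');K=f['K'];M=f['cam_to_world']
def hit(u,v,c,n):
    d=M[:3,:3]@np.array([(u-K[0,2])/K[0,0],(v-K[1,2])/K[1,1],1.]);o=M[:3,3]
    return o+d*(((np.array(c)-o)@n)/(d@n))
F=(.5458,.1924,.0906),np.array([.9921,.1252,.0008]);B=(.4602,.178,.173),np.array([.9958,.0914,-.0011])
fp=lambda x,y:hit(210+x/4-.4,y/4-.4,*F);bp=lambda x,y:hit(225+x/4-.4,195+(y-300)/4-.4,*B)
L,Rr=fp(290,198),fp(510,189);print('face holes',L.round(4),Rr.round(4),np.linalg.norm(L-Rr))
a,b=fp(60,158),fp(725,132);print('face top corners',a.round(4),b.round(4),((a+b)/2).round(4),np.linalg.norm(a-b))
o=[fp(*p) for p in[(184,166),(606,148),(570,216),(240,229)]];print('outline',np.round(o,4))
l,r=bp(231,386),bp(533,386);print('br holes',l.round(4),r.round(4),np.linalg.norm(l-r))
l2,r2=bp(104,487),bp(664,487);print('br top',l2.round(4),r2.round(4),np.linalg.norm(l2-r2))
fc=(L+Rr)/2;bc=(l+r)/2
s=bot.observe();T=s['position'];yaw=s['tool_rot'][2]
# rotate bracket about TCP to face yaw
d=.034;Rz=np.array([[np.cos(d),-np.sin(d),0],[np.sin(d),np.cos(d),0],[0,0,1]])
bc2=T+Rz@(bc-T);D=fc-bc2
y=yaw+d;ex=np.array([np.cos(y),np.sin(y),0]);ey=np.array([np.sin(y),-np.cos(y),0])
print('fc',fc,'bc',bc,'tool shift mm',(D@ex*1e3).round(1),(D@ey*1e3).round(1),(-D[2]*1e3).round(1))
```

```text
face holes [0.5435 0.2106 0.0862] [0.548  0.1747 0.0863] 0.0361163443245107
face top corners [0.5401 0.2374 0.1219] [0.5514 0.1476 0.1211] [0.5458 0.1925 0.1215] 0.09049370842132998
outline [[0.542  0.2223 0.1137]
 [0.5495 0.1627 0.1142]
 [0.5497 0.162  0.0571]
 [0.5419 0.2233 0.0574]]
br holes [0.4585 0.1962 0.1699] [0.4618 0.1601 0.1701] 0.03619562548739152
br top [0.4577 0.2051 0.1982] [0.4627 0.1509 0.1986] 0.05446407025044411
fc [0.54577282 0.19264304 0.08626617] bc [0.4601838  0.1781404  0.16999804] tool shift mm 86.7 -3.0 83.7
```

Call:
carry_out --pt "0 -3 20 0 0 -0.33 255" --pt "0 0 30 0 0 0 255" --pt "10 0 24 0 0 0 255" --pt "25 0 10 0 0 0 255" --pt "25 0 0 0 0 0 255"

```text
clock: 5.65
position: [0.4897, 0.1855, 0.074]
tool_rot: [3.14, 0.004, 0.123]
force: [-0.1, -0.3, -1.9]
grip_width: 0.0151
```

Call:
carry_out --pt "8 0 0 0 0 0 255" --pt "0 0 0 0 0 0 255" --pt "0 0 0 0 0 0 255"

```text
clock: 5.9
position: [0.4979, 0.1871, 0.0762]
tool_rot: [3.141, 0.001, 0.122]
force: [-0.1, 0.1, -1.5]
grip_width: 0.0151
```

Run:
```python
from h import *
w=grab('wrist');s=bot.observe();print(s['position'],s['tool_rot'],s['force'],s['grip_width'])
save('w4.png',cv2.resize(w['color'][110:300,200:440],(720,570),interpolation=cv2.INTER_CUBIC))
```

```text
[0.4974813  0.18725917 0.07637547] [3.14131072e+00 5.70865082e-04 1.22898742e-01] [-0.30420501 -0.36984152 -2.38689684] 0.014929287219747804
```

View pics/w4.png

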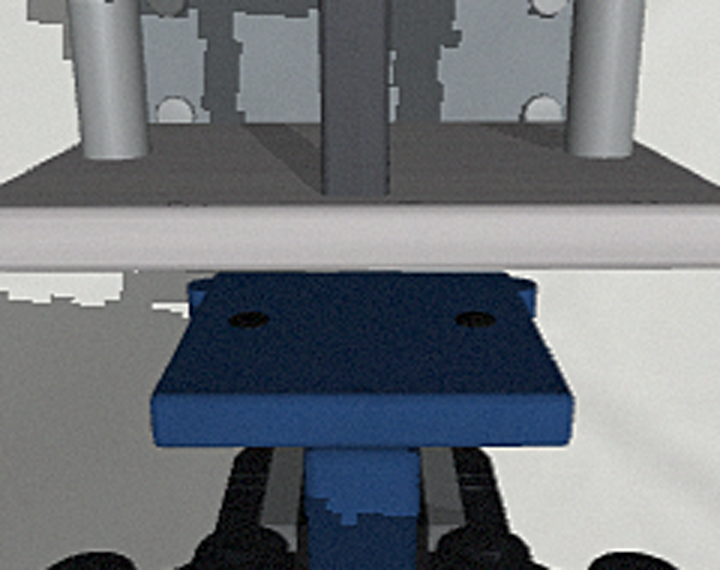

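Edges are parallel. Laterally, the bracket centre is at col 361, against 357 for the rods and pointer, which is under 0.5 mm. The gap is about 19 mm, so I'll advance gently.

Call:
carry_out --pt "8 0 0 0 0 0 255" --pt "5 0 0 0 0 0 255" --pt "3 0 0 0 0 0 255" --pt "2 0 0 0 0 0 255" --pt "2 0 0 0 0 0 255"

```text
clock: 6.37
position: [0.518, 0.1905, 0.0763]
tool_rot: [3.142, 0.0, 0.124]
force: [-1.0, -0.0, -0.8]
grip_width: 0.015
```

Call:
carry_out --pt "2 0 0 0 0 0 255" --pt "2 0 0 0 0 0 255" --pt "1 0 0 0 0 0 255" --pt "0 0 0 0 0 0 255" --pt "0 0 0 0 0 0 255"

```text
clock: 6.78
position: [0.5224, 0.1911, 0.0762]
tool_rot: [3.141, 0.001, 0.124]
force: [-4.7, -1.4, 1.2]
grip_width: 0.015
```

Call:
carry_out --pt "2 0 0 0 0 0 255" --pt "2 0 0 0 0 0 255" --pt "2 0 0 0 0 0 255" --pt "0 0 0 0 0 0 255" --pt "0 0 0 0 0 0 255"

```text
clock: 7.2
position: [0.5276, 0.1918, 0.0761]
tool_rot: [3.141, 0.003, 0.124]
force: [-10.6, -1.1, 4.2]
grip_width: 0.0149
```

Call:
carry_out --pt "0 0 0 0 0 0 255" --pt "0 0 0 0 0 0 255" --pt "0 0 0 0 0 0 255"

```text
clock: 7.45
position: [0.5275, 0.1917, 0.0761]
tool_rot: [3.141, 0.003, 0.124]
force: [-10.6, -0.8, 3.7]
grip_width: 0.015
```

Run:
```python
from h import *
F=[]
for i in range(5):
    w=grab('wrist');s=bot.observe();F.append(s['force'])
print(s['position'],s['tool_rot'],np.round(F,1),s['grip_width'])
t=grab('top')
im=np.zeros((600,800,3),np.uint8)
im[:,:400]=cv2.resize(w['color'][0:300,220:420],(400,600),interpolation=cv2.INTER_CUBIC)
im[:400,400:]=cv2.resize(t['color'][150:215,185:250],(400,400),interpolation=cv2.INTER_CUBIC)
save('w5.png',im)
```

```text
[0.52747991 0.19169982 0.07604136] [3.14094397e+00 2.65917793e-03 1.24140731e-01] [[-10.2  -2.    3.7]
 [-11.2  -1.9   3. ]
 [-10.4  -1.2   4.1]
 [-10.7  -1.6   4.4]
 [-10.9  -1.2   3.1]] 0.014303797384249119
```

View pics/w5.png

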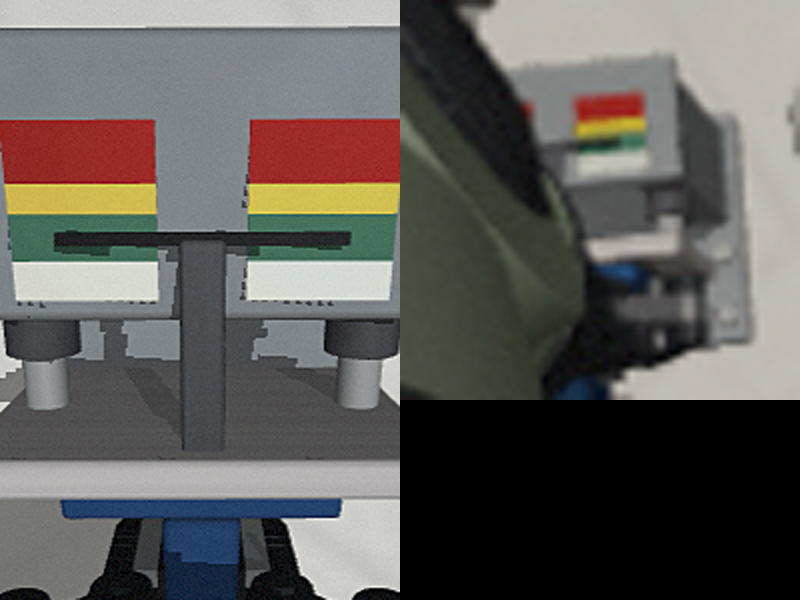

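The pointer's bar sits mid-green (rows 233–248 in a band spanning 215–262). The flange is parallel to the face, and its centre at col 201 is close to the pointer's 203. Last check: flange height and slip or tilt in the grip.

Run:
```python
from h import *
f=load('wrist');P=cloud(f)
Q=P[252:257,256:386].reshape(-1,3);print('flange top z',np.median(Q[:,2]))
r=P[238,230:410];print('face top z',np.median(r[:,2]))
Wb=P[262:300,305:337];print('web top z by row',np.median(Wb[...,2],1)[::6].round(4),'x',np.median(Wb[...,0],1)[::6].round(3))
q=np.median(P[252:257,256:386,2],0);print('roll slope mm across',(np.polyfit(np.arange(130),q,1)[0]*130*1e3).round(2))
```

```text
flange top z 0.11392490196119422
face top z 0.12116738562539366
web top z by row [0.1133 0.114  0.1139 0.1137 0.1139 0.114  0.1139] x [0.548 0.545 0.543 0.54  0.537 0.534 0.531]
roll slope mm across 0.16
```

```bash
python3 -c "
from h import *
print(bot.observe()['force'],bot.observe()['clock']);print(bot.job_done())"
```

```text
[-10.84753751  -1.88601507   3.75428129] 7.75
the job is handed in; nothing more can be done
None
```

I pulled the blue bracket straight up out of the dock and carried it over the bench to the stand. It is now pressed on the sprung face, still gripped. I handed the job in at 7.75 s.

Last checks:
- **Push:** about 11 N, steady over five readings, with the pointer in the middle of the green. The highest reading during the press was about 11 N.
- **Position:** the flange top is 7.2 mm below the face top, against 7.0 mm nominal. It is centred to within about 0.5 mm.
- **Angle:** the bracket edges are parallel to the face, and its web top is level to within depth noise.
- **Other items:** I planned the path clear of the other items, but took no closing picture of the whole bench to confirm none had moved.
- **Unexplained force:** the wrist shows about 4 N upward while pressing, probably friction at the face. I saw no slip or tilt in the grip.

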